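# Sort the bench after microscopy class

### The job

Tidy the bench after the microscopy class: stand the two microscope objectives (yellow ring, blue ring) in the black tray and the two stain bottles (amber, green) in the white tray with the blue rim, one to a bay and all upright, and lay the handheld meter flat, face up, in the orange tray. Set each thing down gently rather than dropping it, and leave the porcelain cup and the red rubber bulb where they stand.

Things in the scene. Friction and masses are not known exactly. Their poses are not given: they have to be found in the camera images.
- objective_yellow_center (a point): Microscope objective with a yellow ring, steel, standing upright lens up: a 32 mm diameter barrel for the lower 34 mm, tapering to 16 mm at the top, 50 mm tall in all, about 0.11 kg. The point is on its axis half-way up (25 mm above its foot); z up its axis.
- objective_blue_center (a point): Microscope objective with a blue ring, otherwise as the yellow one but 58 mm tall. The point is on its axis half-way up (29 mm above its foot); z up its axis.
- bottle_amber_mid (a point): Small amber-brown glass stain bottle with a white cap, round, 36 mm in diameter, 64 mm tall, about 0.07 kg, standing. The point is on its axis half-way up (32 mm above its foot); z up its axis.
- bottle_green_mid (a point): Small green glass stain bottle with a black cap, round, 36 mm in diameter, 64 mm tall, about 0.07 kg, standing. The point is on its axis half-way up (32 mm above its foot); z up its axis.
- meter_center (a point): Handheld meter, a black box 96 x 55 mm and 32 mm thick with a blue face, grey-green screen and four round buttons, lying face up, about 0.15 kg. The point is its centre (16 mm above its underside); x along its 96 mm length (screen end at +x), y across its 55 mm width, z out of its face.
- tray_black: Black open tray with dark grey rim and divider, 80 x 130 mm outside, parted into two bays by a wall across its middle. Fixed to the bench. Floor 4 mm thick, walls and divider 4 mm thick, their tops 12 mm above the bench. Origin at the centre of the underside, on the bench; z up; its own x runs along the short side, its own y along the long side. Bay centres at y = +31.5 mm and y = -31.5 mm; each bay is 72 mm (x) by 59 mm (y) inside.
- tray_white: White-floored open tray with blue rim and blue divider, same size and form as the black one: 80 x 130 mm outside, two bays. Fixed to the bench. Floor 4 mm thick, walls and divider 4 mm thick, their tops 12 mm above the bench. Origin at the centre of the underside, on the bench; z up; its own x runs along the short side, its own y along the long side. Bay centres at y = +31.5 mm and y = -31.5 mm; each bay is 72 mm (x) by 59 mm (y) inside.
- tray_orange: Orange open tray without divider, 90 x 126 mm outside, 82 mm (x) by 118 mm (y) inside. Fixed to the bench. Floor 4 mm thick, walls 4 mm thick, their tops 12 mm above the bench. Origin at the centre of the underside, on the bench; z up; its own x runs along the short side, its own y along the long side.
- cup_mid (a point): Bystander: white porcelain cup, rim 52 mm in diameter, 55 mm tall, loose. The point is on its axis half-way up.
- bulb_mid (a point): Bystander: red rubber pipette bulb standing on its base, 42 mm in diameter, 48 mm tall, loose. The point is on its axis half-way up.
There are look-alikes about, which are no part of the job. Leave any purple look-alike of the part that bears objective_yellow_center alone.

How it is judged:
By the outcome, as a careful person would: the job done as asked, in the order asked, and still so for the second after the job is handed in, with the robot touching nothing.
It also fails if it takes over 112 s, if anything falls off the work surface, if the arm or the gripper's body presses on something with over 40 N, if the wrist force passes 120 N, or if a joint passes its speed limit or range.

### The arm

A 7-joint arm with a two-finger parallel gripper is mounted at the origin on the work surface. World frame = base frame: x ahead of the robot, y to its left, z up, the work surface at z = 0. Lengths are in m, angles in rad, forces in N, time in s.
With the tool pointing down it reaches from about 0.4 to 0.85 m from the base axis. Payload 4.5 kg.
Tool frame: the origin (TCP) lies at the very end of the fingers, on their centre line; the grasp point (between the pads) lies ctrl.hold_point_z behind it (ctrl.hold_point_z is the distance from the TCP to the grasp point, in m); z points along the fingers, y is the line along which they close (so a half turn about z gives the same grasp; the last joint's range is limited). The gripper opens to 85 mm and grips with 20 to 120 N. Pads are 22 mm wide; open, the fingers measure 114 mm over their backs; the gripper's body (76 mm by 85 mm) begins 54 mm behind the grasp point. The pads swing forward as they close: fully open they stand 13 mm farther back than shut.
Start: joints at [-1.112, 0.689, -0.195, 1.565, 0.157, 0.902, -0.215], TCP at [0.258, 0.569, 0.231] pointing down, gripper open.
Joint ranges: [-3.01, 3.01], [-0.46, 2.08], [-1.47, 1.51], [0.13, 2.56], [-1, 4.14], [0.04, 2.09], [-2.66, 2.66]. Speed limits (rad/s): [2.57, 2.57, 3.14, 3.14, 3.14, 3.14, 3.14].

### API

Orientations are given as a unit quaternion [x, y, z, w].
In Python, from bench import ctrl gives the robot as it stands.
- The arm moves only by the tool move_arm, never from a script. Its argument "increments" is a list of rows, each a list of 3 entries, a list of its own where there are three numbers: the shift along the tool's x, y, z in mm, then the turn, a rotation vector about the tool's x, y, z in degrees, then the closure, from 0 (fully open) to 1 (shut). In form: [[[tx, ty, tz], [ax, ay, az], fingers], ...]. A call has 1 to 20 rows; each row is the pose to reach, as a shift and turn from the pose commanded when the call began, along the tool's axes at that moment; what a row does not reach only later rows make up. A row lasts 1/10 s, in which the tool goes at most 50 mm and 8.59 degrees, less where a joint would pass 70% of its speed; a pose out of reach is approached as far as the arm can. A call with a gripper value outside its range is refused whole. The fingers move at their own pace and stop on an object; the grip force is fixed at half the most. Time passes only in rows, so rows that repeat a pose let the fingers close. It gives the time, the measured TCP pose, the force, the opening and the grip force at its end, in the units of the state.
- ctrl.get_obs(): the state, without advancing time (a new reading comes with each control period).
- ctrl.read_camera(name): name is "scene" or "side" or "wrist"; returns (picture, depth): 480x640x3 uint8, red, green, blue; 480x640 float32, m along the optical axis (not along the pixel's ray), 0 where there is no reading.
- ctrl.camera_model(name): a dict with "mtx" (3x3 intrinsics, pixels), "k1" (the pictures are not rectified: a ray, as slopes to the right and down, at radius r is drawn at 1 + k1 r^2 times it, then the intrinsics apply), "T" (4x4, takes a point from camera to world coordinates); the wrist camera has in their place "hand_eye" (4x4, takes a point from camera to tool coordinates, whose origin is the TCP and whose axes are the flange's). Camera axes: x right, y up, looking along -z (the intrinsics and any distortion apply to the point x, -y, -z); pixel columns grow to the right and rows downward; lengths in m; the calibration is good to about 2 mm. A picture is of the moment at which its call begins: read the wrist's pose just before it. camera_model takes no time and is no camera call.
- ctrl.finish_job(): hands the job in; it is judged then, once.
The state is a dict: "time": time; "joint_pos": joint angles; "joint_vel": joint speeds; "joint_torque": joint torques, N m; "ee_pos": TCP position; "ee_rot": TCP orientation; "wrist_force": force on the tool from outside, world axes, zero at the start; "moment": the same for the moment, N m; "opening": finger opening in m; "grip_force": force on a finger pad.
Only numpy, scipy, OpenCV 4.12 (cv2) and the standard library are available. Lean on these libraries where they do the work, as an engineer would, in place of code of your own. Each camera call takes 0.05 s, during which the arm holds its last target. There are 200 camera calls.

## Working session

There is one attempt and no reset: what is moved stays moved. The work goes in short steps, Python scripts to look and compute and a tool call to move; the robot and the scene stay as the last step left them, time stands still between calls to the robot, and variables do not carry over. Pictures are saved under pics/ and viewed, at most 14 in all, crops included, and the job is handed in when it is done.

Besides the shell and the picture viewer there is one more tool, called after "Request:" in YAML: its name, and indented under it one key for each argument. move_arm: Moves the arm, as the interface text tells. Its arguments: {"type":"object","properties":{"increments":{"type":"array","items":{"type":"array"}}},"required":["increments"]}

```bash
mkdir -p pics; ls; python3 - <<'E'
from bench import ctrl
import cv2,numpy as np
for n in ["scene","side"]:
    p,d=ctrl.read_camera(n); cv2.imwrite(f"pics/{n}0.png",p[:,:,::-1]); np.savez(f"{n}0.npz",p=p,d=d)
    m=ctrl.camera_model(n); print(n,m)
print(ctrl.camera_model("wrist")); o=ctrl.get_obs(); print(o, ctrl.hold_point_z)
E
```

```text
pics
scene {'mtx': array([[477.77922019,   0.        , 325.38123823],
       [  0.        , 477.77922019, 236.26831259],
       [  0.        ,   0.        ,   1.        ]]), 'k1': -0.11273145666287908, 'T': array([[ 0.64917027, -0.43662589,  0.62284492,  1.1532481 ],
       [ 0.76060049,  0.38128723, -0.5254588 , -0.53030572],
       [-0.00805389,  0.81484838,  0.5796182 ,  0.60684492],
       [ 0.        ,  0.        ,  0.        ,  1.        ]])}
side {'mtx': array([[516.87138423,   0.        , 314.79895868],
       [  0.        , 516.87138423, 241.07461061],
       [  0.        ,   0.        ,   1.        ]]), 'k1': -0.017552048740929214, 'T': array([[ 0.7830294 ,  0.46261291, -0.41575745,  0.16519277],
       [-0.62179695,  0.59863949, -0.50497457, -0.54641327],
       [ 0.01528107,  0.65392665,  0.75640361,  0.80387193],
       [ 0.        ,  0.        ,  0.        ,  1.        ]])}
{'mtx': array([[427.70121626,   0.        , 319.95139075],
       [  0.        , 427.70121626, 234.67953648],
       [  0.        ,   0.        ,   1.        ]]), 'k1': -0.08571559224506155, 'hand_ey
[... 399 characters left out ...]
93547, -0.19450391,  1.56622523,  0.15728285,
        0.90250771, -0.21506988]), 'joint_vel': array([ 2.01078549e-03, -1.11621546e-03,  4.34370144e-05, -2.93602337e-04,
       -2.36008393e-04,  1.44709663e-03, -1.16213776e-03]), 'joint_torque': array([-3.31526317e-03, -5.40601301e+01, -1.27135176e+00, -1.58987635e+01,
        9.45746637e-03,  4.37692768e-03, -1.31132447e-05]), 'ee_pos': array([0.25737621, 0.56890771, 0.23054571]), 'ee_rot': array([ 2.10753155e-01,  9.77538948e-01, -8.35281564e-04, -1.20288184e-04]), 'wrist_force': array([-0.20039444, -0.06682693,  0.13231887]), 'moment': array([ 0.00914062, -0.00958201,  0.05708761]), 'grip_force': 0.0, 'opening': 0.08545000250309294} 0.0187
```

View pics/scene0.png

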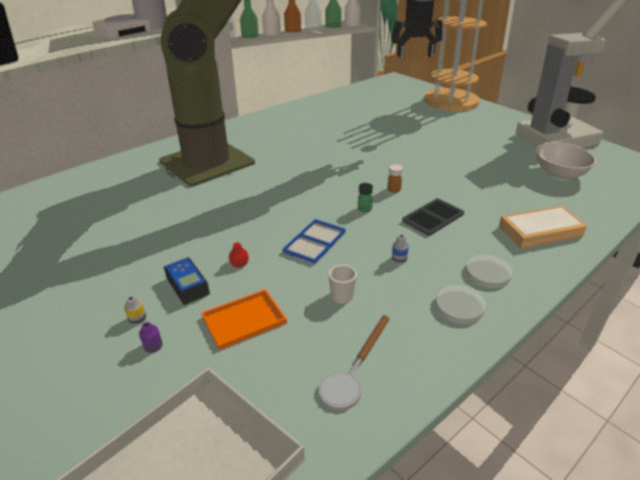

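View pics/side0.png

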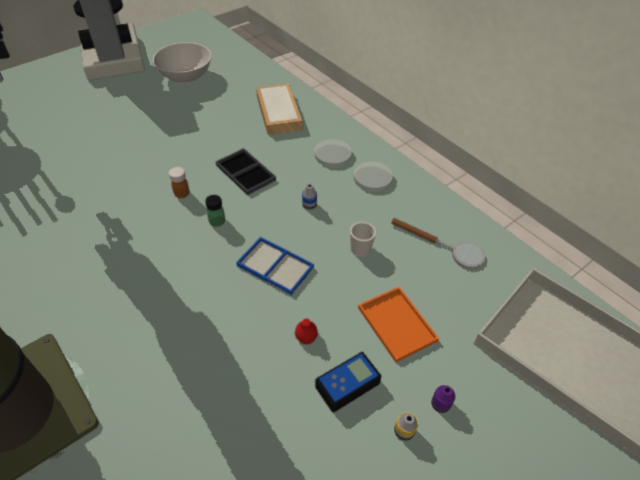

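The scene view shows black tray (433,216), white tray (314,241), orange tray (244,318), yellow (135,309) next to the purple look-alike (151,336), blue (400,249), amber (395,179), green (365,198), meter (187,280), cup (342,284) and bulb (239,256). The side view shows the same things.

```bash
cat > h.py <<'E'
import numpy as np, cv2
from scipy.spatial.transform import Rotation as R
from bench import ctrl
def rays(m,uv):
    K=m["mtx"]; D=np.array([m["k1"],0,0,0,0])
    s=cv2.undistortPoints(np.asarray(uv,float).reshape(-1,1,2),K,D).reshape(-1,2)
    return np.c_[s[:,0],-s[:,1],-np.ones(len(s))]
def cloud(m,T,d):
    v,u=np.nonzero(d>0); r=rays(m,np.c_[u,v])*d[v,u][:,None]
    return r@T[:3,:3].T+T[:3,3], v,u
def plane(m,T,uv,z):
    r=rays(m,uv)@T[:3,:3].T; o=T[:3,3]
    return o+r*((z-o[2])/r[:,2])[:,None]
def wristT(o,m):
    T=np.eye(4); T[:3,:3]=R.from_quat(o["ee_rot"]).as_matrix(); T[:3,3]=o["ee_pos"]
    return T@m["hand_eye"]
E
python3 - <<'E'
from h import *
np.set_printoptions(precision=4,suppress=True)
P=[];C=[]
for n in ["scene","side"]:
    f=np.load(n+"0.npz"); m=ctrl.camera_model(n); X,v,u=cloud(m,m["T"],f["d"])
    c=f["p"][v,u]; k=(X[:,0]>.2)&(X[:,0]<1)&(abs(X[:,1])<.8)&(X[:,2]<.12)
    b=X[k&(abs(X[:,2])<.015)]; print(n,np.median(b[:,2]),b[:,2].std())
    P.append(X[k]);C.append(c[k])
n0=len(P[0]);P=np.vstack(P);C=np.vstack(C); k=P[:,2]>.006; cam=(np.arange(len(P))>=n0)[k];P=P[k];C=C[k]
g=((P[:,:2]-[.2,-.8])/.004).astype(int); im=np.zeros((210,410),np.uint8); im[g[:,0],g[:,1]]=255
N,L=cv2.connectedComponents(im); l=L[g[:,0],g[:,1]]
for i in range(1,N):
    k=l==i
    if k.sum()<60: continue
    q=P[k]; r=cv2.minAreaRect(q[:,:2].astype(np.float32)); 
    print(i,k.sum(),(~cam[k]).sum(),"ctr",np.round(r[0],4),"sz",np.round(r[1],3),"ang",round(r[2],1),"zmax",np.percentile(q[:,2],98).round(3),"col",np.median(C[k],0), "top",np.median(q[q[:,2]>np.percentile(q[:,2],85)],0))
E
```

```text
scene 0.0004733436923889389 0.0030935340616474447
side -6.024497689566255e-05 0.003002687702491913
3 3550 1303 ctr [ 0.4527 -0.2897] sz [0.058 0.101] ang 83.8 zmax 0.035 col [ 37.  69. 106.] top [ 0.4612 -0.2893  0.0345]
4 808 361 ctr [ 0.4568 -0.1761] sz [0.043 0.039] ang 23.0 zmax 0.048 col [124.  34.  26.] top [ 0.4557 -0.1758  0.0466]
5 1271 576 ctr [ 0.5033 -0.0131] sz [0.084 0.135] ang 19.3 zmax 0.014 col [ 46.  72. 121.] top [ 0.5037 -0.0196  0.013 ]
6 769 344 ctr [0.4613 0.2799] sz [0.036 0.037] ang 80.2 zmax 0.066 col [106.  78.  56.] top [0.4601 0.2813 0.0644]
7 967 452 ctr [ 0.4737 -0.4021] sz [0.035 0.034] ang 17.4 zmax 0.051 col [123. 114.  87.] top [ 0.4733 -0.4029  0.0503]
9 865 386 ctr [0.4772 0.1591] sz [0.037 0.038] ang 71.3 zmax 0.065 col [46. 68. 49.] top [0.4768 0.161  0.0642]
30 988 496 ctr [ 0.552 -0.408] sz [0.034 0.033] ang 35.6 zmax 0.051 col [77.  46.5 92. ] top [ 0.5517 -0.408   0.0501]
33 1783 898 ctr [ 0.6003 -0.2559] sz [0.127 0.093] ang 79.8 zmax 0.014 col [181.  91.  26.] top [ 0.6059 -0.2641  0.0134]
34 1028 544 ctr [0.6099 0.2546] sz [0.085 0.138] a
[... 428 characters left out ...]
ctr [0.662  0.0782] sz [0.038 0.033] ang 4.0 zmax 0.059 col [90. 92. 99.] top [0.6623 0.0778 0.0573]
65 14017 6426 ctr [ 0.7991 -0.4969] sz [0.204 0.295] ang 8.5 zmax 0.036 col [124. 120. 108.] top [ 0.7177 -0.4159  0.0349]
71 4073 2414 ctr [0.8077 0.3948] sz [0.178 0.095] ang 64.5 zmax 0.034 col [195. 173. 142.] top [0.8103 0.4033 0.0326]
73 2702 1720 ctr [ 0.811  -0.1625] sz [0.066 0.203] ang 11.1 zmax 0.017 col [149. 153. 147.] top [ 0.7827 -0.1126  0.015 ]
74 1934 1153 ctr [0.8096 0.1784] sz [0.091 0.091] ang 18.3 zmax 0.017 col [153. 155. 143.] top [0.8061 0.178  0.0162]
75 2357 1463 ctr [0.8298 0.0574] sz [0.091 0.091] ang 40.4 zmax 0.017 col [153. 156. 144.] top [0.8254 0.059  0.0158]
```

```bash
cat > go.py <<'E'
# usage: go.py x y z yaw [x y z yaw ...]  -> tool-frame shift (mm) and turn (deg); yaw = world heading of tool y
import sys; from h import *
np.set_printoptions(precision=1,suppress=True)
o=ctrl.get_obs(); A=R.from_quat(o["ee_rot"]); v=np.array(sys.argv[1:],float).reshape(-1,4)
print("t",o["time"].__round__(2),"q",np.round(o["joint_pos"],2))
for x,y,z,a in v:
    yy=np.array([np.cos(np.radians(a)),np.sin(np.radians(a)),0]); zz=np.array([0,0,-1.])
    B=R.from_matrix(np.c_[np.cross(yy,zz),yy,zz])
    print(A.inv().apply(np.array([x,y,z])-o["ee_pos"])*1000,np.degrees((A.inv()*B).as_rotvec()))
E
python3 go.py .5 .1 .2 1 .4737 -.4021 .12 1 .4737 -.4021 .004 1
```

```text
t 0.1 q [-1.1  0.7 -0.2  1.6  0.2  0.9 -0.2]
[-414.3 -327.2   31.1] [-0.1  0.1 64.7]
[-597.2 -795.4  112. ] [-0.1  0.1 64.7]
[-597.2 -795.2  228. ] [-0.1  0.1 64.7]
```

Request:
move_arm:
  increments:
    - [[-414,-327,31],[0,0,64.7],0.4]
    - [[-414,-327,31],[0,0,64.7],0.4]
    - [[-414,-327,31],[0,0,64.7],0.4]
    - [[-414,-327,31],[0,0,64.7],0.4]
    - [[-414,-327,31],[0,0,64.7],0.4]
    - [[-414,-327,31],[0,0,64.7],0.4]
    - [[-414,-327,31],[0,0,64.7],0.4]
    - [[-414,-327,31],[0,0,64.7],0.4]
    - [[-414,-327,31],[0,0,64.7],0.4]
    - [[-597,-795,112],[0,0,64.7],0.4]
    - [[-597,-795,112],[0,0,64.7],0.4]
    - [[-597,-795,112],[0,0,64.7],0.4]
    - [[-597,-795,112],[0,0,64.7],0.4]
    - [[-597,-795,112],[0,0,64.7],0.4]
    - [[-597,-795,112],[0,0,64.7],0.4]
    - [[-597,-795,112],[0,0,64.7],0.4]
    - [[-597,-795,112],[0,0,64.7],0.4]
    - [[-597,-795,112],[0,0,64.7],0.4]
    - [[-597,-795,112],[0,0,64.7],0.4]
    - [[-597,-795,112],[0,0,64.7],0.4]

```text
time: 2.1
ee_pos: [0.4729, -0.3752, 0.1227]
ee_rot: [0.701, 0.713, 0.0, -0.0]
wrist_force: [1.4, 0.3, -0.0]
opening: 0.0512
grip_force: 0.0
```

```bash
python3 - <<'E'
from h import *
o=ctrl.get_obs(); m=ctrl.camera_model("wrist"); p,d=ctrl.read_camera("wrist"); cv2.imwrite("pics/w1.png",p[:,:,::-1])
X,v,u=cloud(m,wristT(o,m),d); k=(X[:,2]>.006)&(np.hypot(X[:,0]-.474,X[:,1]+.402)<.03)
print(cv2.minAreaRect(X[k,:2].astype(np.float32)),X[k,2].max(),o["opening"])
E
python3 go.py .4737 -.4021 .12 1 .4737 -.4021 .004 1
```

```text
((0.477970153093338, -0.4022336006164551), (0.04447026923298836, 0.032889530062675476), 6.410336971282959) 0.1637007465924275 0.051230614716214554
t 2.15 q [ 0.7  0.8 -0.1  1.7  0.1  0.6  0.5]
[-14.8   3.3   2.2] [-0.   0.6 -0.7]
[-13.7   3.4 118.2] [-0.   0.6 -0.7]
```

View pics/w1.png

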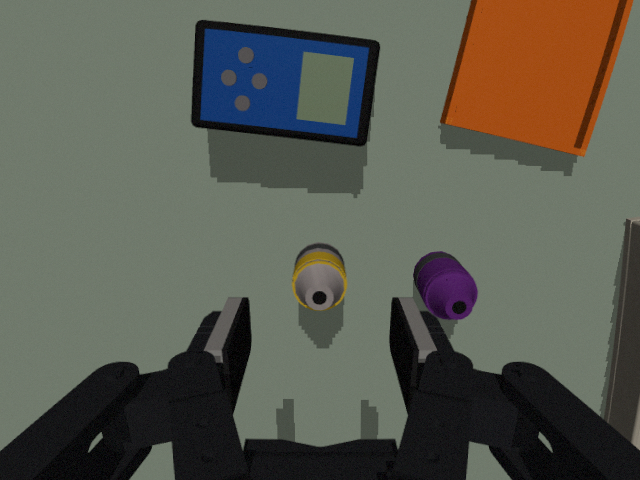

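The wrist view shows yellow at (319,285) between the fingers, purple clear at (445,285), and the meter above, screen to the right. Meter's long side runs along about world x.

Request:
move_arm:
  increments:
    - [[0,0,0],[0,0,0],0.4]
    - [[0,0,0],[0,0,0],0.4]

```text
time: 2.35
ee_pos: [0.4731, -0.3726, 0.1228]
ee_rot: [0.701, 0.713, 0.0, -0.001]
wrist_force: [-0.9, 1.4, 0.2]
opening: 0.0509
grip_force: 0.0
```

```bash
python3 go.py .4737 -.4021 .12 1 .4737 -.4021 .004 1
```

```text
t 2.35 q [ 0.6  0.8 -0.1  1.7  0.1  0.6  0.5]
[-29.5   0.1   2.8] [-0.  -0.1 -0.1]
[-29.7   0.2 118.8] [-0.  -0.1 -0.1]
```

Request:
move_arm:
  increments:
    - [[-29.5,0,3],[0,0,0],0.4]
    - [[-29.5,0,3],[0,0,0],0.4]
    - [[-29.5,0,40],[0,0,0],0.4]
    - [[-29.5,0,70],[0,0,0],0.4]
    - [[-29.5,0,95],[0,0,0],0.4]
    - [[-29.5,0,110],[0,0,0],0.4]
    - [[-29.5,0,118.5],[0,0,0],0.4]
    - [[-29.5,0,118.5],[0,0,0],0.4]
    - [[-29.5,0,118.5],[0,0,0],0.6]
    - [[-29.5,0,118.5],[0,0,0],0.9]
    - [[-29.5,0,118.5],[0,0,0],1]
    - [[-29.5,0,118.5],[0,0,0],1]
    - [[-29.5,0,118.5],[0,0,0],1]
    - [[-29.5,0,118.5],[0,0,0],1]

```text
time: 3.75
ee_pos: [0.4748, -0.4034, 0.0063]
ee_rot: [0.701, 0.713, 0.0, 0.001]
wrist_force: [-0.8, 1.0, 6.2]
opening: 0.0305
grip_force: 59.9
```

```bash
python3 go.py .4737 -.4021 .15 1 .6104 .223 .15 1 .6104 .223 .0088 1
```

```text
t 3.75 q [ 0.7  1.  -0.1  1.7  0.1  0.4  0.5]
[   1.2   -0.8 -143.7] [ 0.1  0.1 -0. ]
[ 623.9  146.3 -144.2] [ 0.1  0.1 -0. ]
[624.1 146.   -3. ] [ 0.1  0.1 -0. ]
```

The upward force of 6 N suggests the fingertips are at the bench, so I'll regrasp 5 mm higher, which also clears the tray walls later.

Request:
move_arm:
  increments:
    - [[0,0,0],[0,0,0],0.5]
    - [[0,0,0],[0,0,0],0.5]
    - [[0,0,-5],[0,0,0],0.5]
    - [[0,0,-5],[0,0,0],0.5]
    - [[0,0,-5],[0,0,0],0.5]
    - [[0,0,-5],[0,0,0],0.8]
    - [[0,0,-5],[0,0,0],1]
    - [[0,0,-5],[0,0,0],1]
    - [[0,0,-5],[0,0,0],1]
    - [[0,0,-5],[0,0,0],1]

```text
time: 4.75
ee_pos: [0.474, -0.403, 0.0101]
ee_rot: [0.701, 0.713, 0.0, 0.0]
wrist_force: [-0.8, -0.6, 4.3]
opening: 0.0301
grip_force: 59.7
```

```bash
python3 go.py .4737 -.4021 .15 1 .6104 .223 .15 1 
```

```text
t 4.75 q [ 0.7  1.  -0.1  1.7  0.1  0.5  0.5]
[   0.9   -0.3 -139.9] [ 0.  0. -0.]
[ 623.6  146.8 -140. ] [ 0.  0. -0.]
```

Request:
move_arm:
  increments:
    - [[0,0,-10],[0,0,0],1]
    - [[0,0,-40],[0,0,0],1]
    - [[0,0,-80],[0,0,0],1]
    - [[0,0,-120],[0,0,0],1]
    - [[0,0,-150],[0,0,0],1]
    - [[0,0,-150],[0,0,0],1]

```text
time: 5.35
ee_pos: [0.4762, -0.4047, 0.1647]
ee_rot: [0.701, 0.713, 0.001, 0.004]
wrist_force: [1.0, 0.4, -0.6]
opening: 0.0302
grip_force: 59.5
```

```bash
python3 - <<'E'
from h import *
p,d=ctrl.read_camera("side"); cv2.imwrite("pics/s1.png",cv2.resize(p[300:480,300:520,::-1],None,fx=3,fy=3))
m=ctrl.camera_model("side");X,v,u=cloud(m,m["T"],d);o=ctrl.get_obs(); print(o["ee_pos"],o["opening"],o["wrist_force"])
k=(np.hypot(X[:,0]-o["ee_pos"][0],X[:,1]-o["ee_pos"][1])<.04)&(X[:,2]>.03)&(X[:,2]<o["ee_pos"][2]+.03)
print(np.percentile(X[k,2],[0,1,5]), k.sum())
E
python3 go.py .6104 .223 .16 1 
```

```text
[ 0.47487407 -0.40363898  0.16224423] 0.03019513926180584 [-0.06092445  0.71462828 -2.17127921]
[0.15490324 0.15567665 0.16000372] 273
t 5.4 q [ 0.7  0.8 -0.1  1.6  0.1  0.7  0.6]
[624.3 145.9   1.1] [ 0.2  0.2 -0. ]
```

View pics/s1.png

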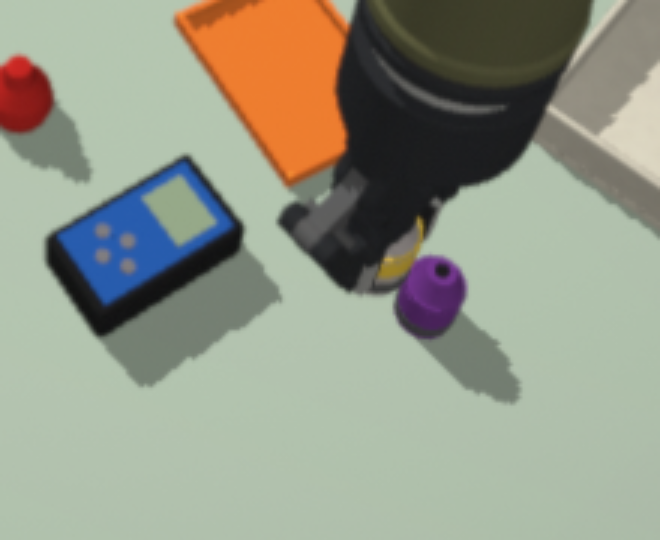

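The crop shows the yellow objective held upright between the fingers at (400,245), purple untouched at (432,290).

Request:
move_arm:
  increments:
    - [[624,146,0],[0,0,0],1]
    - [[624,146,0],[0,0,0],1]
    - [[624,146,0],[0,0,0],1]
    - [[624,146,0],[0,0,0],1]
    - [[624,146,0],[0,0,0],1]
    - [[624,146,0],[0,0,0],1]
    - [[624,146,0],[0,0,0],1]
    - [[624,146,0],[0,0,0],1]
    - [[624,146,0],[0,0,0],1]
    - [[624,146,0],[0,0,0],1]
    - [[624,146,0],[0,0,0],1]
    - [[624,146,0],[0,0,0],1]
    - [[624,146,0],[0,0,0],1]
    - [[624,146,0],[0,0,0],1]
    - [[624,146,0],[0,0,0],1]
    - [[624,146,0],[0,0,0],1]
    - [[624,146,0],[0,0,0],1]
    - [[624,146,0],[0,0,0],1]
    - [[624,146,0],[0,0,0],1]
    - [[624,146,0],[0,0,0],1]

```text
time: 7.4
ee_pos: [0.6095, 0.2231, 0.1601]
ee_rot: [0.701, 0.713, 0.0, -0.0]
wrist_force: [0.5, 0.1, 0.1]
opening: 0.0299
grip_force: 59.5
```

```bash
python3 - <<'E'
from h import *
o=ctrl.get_obs(); m=ctrl.camera_model("wrist"); p,d=ctrl.read_camera("wrist"); cv2.imwrite("pics/w2.png",p[:,:,::-1])
X,v,u=cloud(m,wristT(o,m),d); k=(abs(X[:,2]-.011)<.005)&(abs(X[:,0]-.61)<.06)&(abs(X[:,1]-.255)<.09)
print(cv2.minAreaRect(X[k,:2].astype(np.float32)),k.sum(),X[k,:2].min(0),X[k,:2].max(0))
E
python3 go.py .6104 .223 .16 1 .6104 .223 .03 1  .6104 .223 .0145 1
```

```text
((0.6081904768943787, 0.2535765767097473), (0.0806325152516365, 0.13037151098251343), 1.061363935470581) 4815 [0.5667979  0.18821698] [0.6490956  0.31942331]
t 7.45 q [-0.4  0.8  0.   1.6 -0.   0.8 -0.4]
[-0.2  0.9  0. ] [ 0.  -0.  -0.1]
[ -0.3   0.9 130. ] [ 0.  -0.  -0.1]
[ -0.3   0.9 145.5] [ 0.  -0.  -0.1]
```

View pics/w2.png

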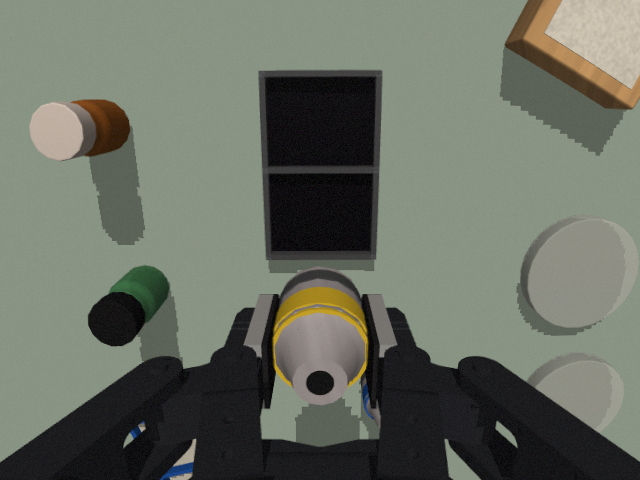

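The wrist view shows the objective held upright (320,330), black tray centred at (320,165), exact in size by depth: bay centres (.6088,.222) and (.6076,.285).

Request:
move_arm:
  increments:
    - [[-1,-1,40],[0,0,0],1]
    - [[-1,-1,80],[0,0,0],1]
    - [[-1,-1,110],[0,0,0],1]
    - [[-1,-1,128],[0,0,0],1]
    - [[-1,-1,137],[0,0,0],1]
    - [[-1,-1,141],[0,0,0],1]
    - [[-1,-1,144],[0,0,0],1]
    - [[-1,-1,144],[0,0,0],1]
    - [[-1,-1,144],[0,0,0],1]

```text
time: 8.35
ee_pos: [0.6092, 0.2228, 0.017]
ee_rot: [0.701, 0.713, 0.001, 0.0]
wrist_force: [-0.5, -1.0, -0.3]
opening: 0.0298
grip_force: 59.6
```

```bash
python3 go.py .6088 .222 .0145 1; python3 - <<'E'
from h import *
p,d=ctrl.read_camera("side"); cv2.imwrite("pics/s2.png",cv2.resize(p[100:230,180:340,::-1],None,fx=4,fy=4,interpolation=2))
E
```

```text
t 8.35 q [-0.4  1.   0.   1.6 -0.   0.5 -0.4]
[-0.8 -0.4  2.5] [ 0.1 -0.  -0. ]
```

View pics/s2.png

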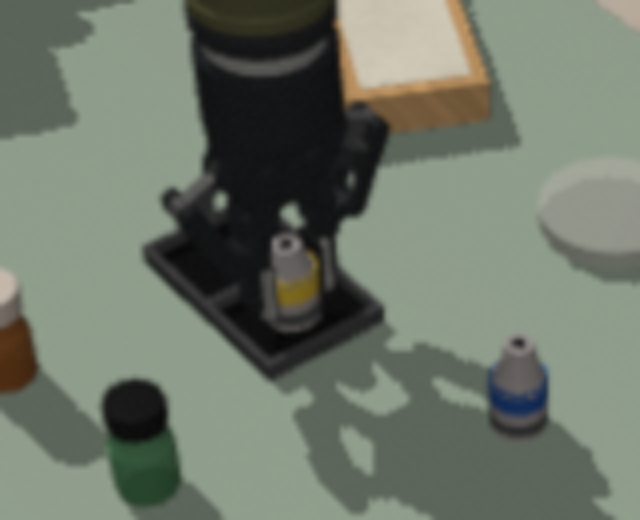

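The side crop shows the objective hovering in the near bay at (295,300). Creeping down.

Request:
move_arm:
  increments:
    - [[0,0,1],[0,0,0],1]
    - [[0,0,1.5],[0,0,0],1]
    - [[0,0,2],[0,0,0],1]
    - [[0,0,2],[0,0,0],1]

```text
time: 8.8
ee_pos: [0.6085, 0.2226, 0.0142]
ee_rot: [0.701, 0.713, 0.0, -0.0]
wrist_force: [-0.6, -0.4, 2.4]
opening: 0.0302
grip_force: 59.9
```

Request:
move_arm:
  increments:
    - [[0,0,0],[0,0,0],0.6]
    - [[0,0,0],[0,0,0],0.5]
    - [[0,0,0],[0,0,0],0.5]
    - [[0,0,-10],[0,0,0],0.5]
    - [[0,0,-40],[0,0,0],0.45]
    - [[0,0,-80],[0,0,0],0.4]
    - [[0,0,-110],[0,0,0],0.4]
    - [[0,0,-110],[0,0,0],0.4]
    - [[0,0,-110],[0,0,0],0.4]

```text
time: 9.7
ee_pos: [0.6089, 0.2227, 0.1251]
ee_rot: [0.701, 0.713, 0.001, 0.0]
wrist_force: [0.3, -0.3, -0.5]
opening: 0.0515
grip_force: 0.0
```

```bash
python3 - <<'E'
from h import *
p,d=ctrl.read_camera("side"); m=ctrl.camera_model("side");X,v,u=cloud(m,m["T"],d)
for c in [(.6088,.222,.05),(.662,.078,.07)]:
    k=(np.hypot(X[:,0]-c[0],X[:,1]-c[1])<.025)&(X[:,2]>.015)&(X[:,2]<c[2]+.02)
    print(X[k].max(0),X[k].min(0))
E
python3 go.py .6621 .078 .125 1 .6621 .078 .013 1
```

```text
[0.62354705 0.23429392 0.05917839] [0.59146831 0.20260952 0.01502059]
[0.67669723 0.09571915 0.06036022] [0.64446902 0.06132609 0.01504322]
t 9.75 q [-0.4  0.8  0.   1.6 -0.   0.7 -0.4]
[-145.3   51.8   -1.2] [-0.  0. -0.]
[-145.3   51.9  110.8] [-0.  0. -0.]
```

Request:
move_arm:
  increments:
    - [[-145,52,-1],[0,0,0],0.4]
    - [[-145,52,-1],[0,0,0],0.4]
    - [[-145,52,-1],[0,0,0],0.4]
    - [[-145,52,-1],[0,0,0],0.4]
    - [[-145,52,-1],[0,0,0],0.4]
    - [[-145,52,-1],[0,0,0],0.4]
    - [[-145,52,40],[0,0,0],0.4]
    - [[-145,52,75],[0,0,0],0.4]
    - [[-145,52,100],[0,0,0],0.4]
    - [[-145,52,112],[0,0,0],0.4]
    - [[-145,52,115],[0,0,0],0.4]
    - [[-145,52,115],[0,0,0],0.4]
    - [[-145,52,115],[0,0,0],0.7]
    - [[-145,52,115],[0,0,0],1]
    - [[-145,52,115],[0,0,0],1]
    - [[-145,52,115],[0,0,0],1]
    - [[-145,52,115],[0,0,0],1]
    - [[-145,52,115],[0,0,0],1]

```text
time: 11.55
ee_pos: [0.6641, 0.0788, 0.0107]
ee_rot: [0.701, 0.713, 0.001, 0.001]
wrist_force: [-0.3, 0.2, 6.7]
opening: 0.03
grip_force: 60.1
```

```bash
python3 go.py .662 .078 .16 1 .6076 .285 .16 1 .6076 .285 .018 1
```

```text
t 11.55 q [-0.2  1.   0.   1.6 -0.   0.6 -0.2]
[  -0.6   -1.7 -149.3] [ 0.2 -0.  -0. ]
[ 207.3  -52.6 -149.2] [ 0.2 -0.  -0. ]
[207.1 -53.1  -7.3] [ 0.2 -0.  -0. ]
```

Request:
move_arm:
  increments:
    - [[0,0,-10],[0,0,0],1]
    - [[0,0,-50],[0,0,0],1]
    - [[0,0,-100],[0,0,0],1]
    - [[0,0,-149],[0,0,0],1]
    - [[207,-53,-149],[0,0,0],1]
    - [[207,-53,-149],[0,0,0],1]
    - [[207,-53,-149],[0,0,0],1]
    - [[207,-53,-149],[0,0,0],1]
    - [[207,-53,-149],[0,0,0],1]
    - [[207,-53,-149],[0,0,0],1]
    - [[207,-53,-149],[0,0,0],1]
    - [[207,-53,-149],[0,0,0],1]
    - [[207,-53,-110],[0,0,0],1]
    - [[207,-53,-75],[0,0,0],1]
    - [[207,-53,-45],[0,0,0],1]
    - [[207,-53,-25],[0,0,0],1]
    - [[207,-53,-13],[0,0,0],1]
    - [[207,-53,-8],[0,0,0],1]
    - [[207,-53,-8],[0,0,0],1]
    - [[207,-53,-8],[0,0,0],1]

```text
time: 13.55
ee_pos: [0.6075, 0.2845, 0.0181]
ee_rot: [0.701, 0.713, 0.001, 0.0]
wrist_force: [0.7, 0.6, -0.5]
opening: 0.03
grip_force: 59.7
```

```bash
python3 go.py .6076 .285 .0147 1
```

```text
t 13.55 q [-0.5  1.   0.   1.5 -0.1  0.6 -0.5]
[0.5 0.1 3.4] [ 0.1 -0.  -0.1]
```

Request:
move_arm:
  increments:
    - [[0,0,1.5],[0,0,0],1]
    - [[0,0,2.5],[0,0,0],1]
    - [[0,0,3],[0,0,0],1]
    - [[0,0,3],[0,0,0],1]

```text
time: 13.95
ee_pos: [0.6067, 0.2847, 0.0148]
ee_rot: [0.701, 0.713, 0.0, 0.0]
wrist_force: [-0.8, -0.2, 5.1]
opening: 0.0302
grip_force: 60.4
```

Request:
move_arm:
  increments:
    - [[0,0,0],[0,0,0],0.6]
    - [[0,0,0],[0,0,0],0.5]
    - [[0,0,0],[0,0,0],0.5]
    - [[0,0,-10],[0,0,0],0.5]
    - [[0,0,-40],[0,0,0],0.4]
    - [[0,0,-80],[0,0,0],0.3]
    - [[0,0,-125],[0,0,0],0.3]
    - [[0,0,-125],[0,0,0],0.3]
    - [[0,0,-125],[0,0,0],0.3]

```text
time: 14.85
ee_pos: [0.6073, 0.2849, 0.141]
ee_rot: [0.701, 0.713, 0.002, 0.001]
wrist_force: [0.3, -0.5, -0.2]
opening: 0.0597
grip_force: 0.0
```

```bash
python3 - <<'E'
from h import *
o=ctrl.get_obs(); m=ctrl.camera_model("wrist"); p,d=ctrl.read_camera("side"); cv2.imwrite("pics/s3.png",cv2.resize(p[100:230,180:340,::-1],None,fx=4,fy=4,interpolation=2))
E
python3 go.py .461 .2805 .14 19.3 .461 .2805 .018 19.3
```

```text
t 14.9 q [-0.5  0.8  0.   1.5 -0.1  0.8 -0.5]
[  -1.5 -145.2   -0.7] [  0.   -0.  -18.3]
[  -1.5 -145.2  121.3] [  0.   -0.  -18.3]
```

View pics/s3.png

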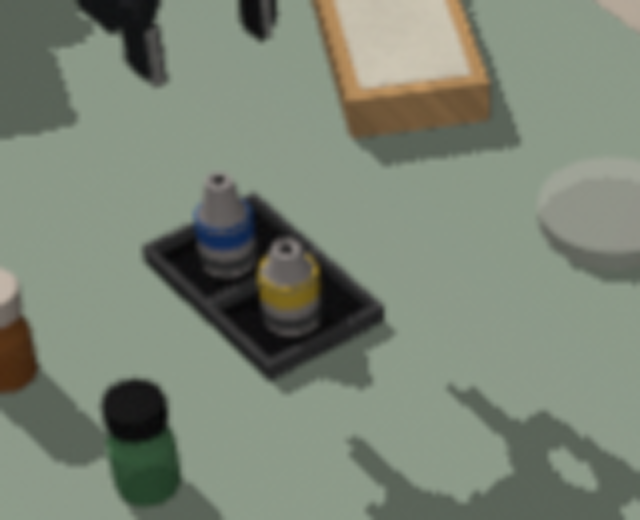

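Both objectives stand upright, one per bay (225,230) and (290,290). Now the amber bottle.

Request:
move_arm:
  increments:
    - [[-1.5,-145,0],[0,0,-18.3],0.3]
    - [[-1.5,-145,0],[0,0,-18.3],0.3]
    - [[-1.5,-145,0],[0,0,-18.3],0.3]
    - [[-1.5,-145,0],[0,0,-18.3],0.3]
    - [[-1.5,-145,0],[0,0,-18.3],0.3]
    - [[-1.5,-145,0],[0,0,-18.3],0.3]
    - [[-1.5,-145,0],[0,0,-18.3],0.3]
    - [[-1.5,-145,40],[0,0,-18.3],0.3]
    - [[-1.5,-145,75],[0,0,-18.3],0.3]
    - [[-1.5,-145,105],[0,0,-18.3],0.3]
    - [[-1.5,-145,120],[0,0,-18.3],0.3]
    - [[-1.5,-145,124],[0,0,-18.3],0.3]
    - [[-1.5,-145,124],[0,0,-18.3],0.3]
    - [[-1.5,-145,124],[0,0,-18.3],0.6]
    - [[-1.5,-145,124],[0,0,-18.3],1]
    - [[-1.5,-145,124],[0,0,-18.3],1]
    - [[-1.5,-145,124],[0,0,-18.3],1]
    - [[-1.5,-145,124],[0,0,-18.3],1]
    - [[-1.5,-145,124],[0,0,-18.3],1]

```text
time: 16.8
ee_pos: [0.4623, 0.281, 0.0166]
ee_rot: [0.579, 0.815, 0.001, 0.001]
wrist_force: [-0.2, -1.1, 6.0]
opening: 0.0336
grip_force: 59.8
```

```bash
python3 go.py .461 .2805 .17 19.3 .5137 -.0428 .17 19.3
```

```text
t 16.8 q [-0.6  0.9 -0.   2.   0.1  0.2 -0.3]
[   0.    -1.  -153.4] [ 0.2 -0.  -0.1]
[-322.6  -57.9 -153.8] [ 0.2 -0.  -0.1]
```

Request:
move_arm:
  increments:
    - [[0,0,-10],[0,0,0],1]
    - [[0,0,-50],[0,0,0],1]
    - [[0,0,-100],[0,0,0],1]
    - [[0,-1,-153],[0,0,0],1]
    - [[-322,-57,-153],[0,0,0],1]
    - [[-322,-57,-153],[0,0,0],1]
    - [[-322,-57,-153],[0,0,0],1]
    - [[-322,-57,-153],[0,0,0],1]
    - [[-322,-57,-153],[0,0,0],1]
    - [[-322,-57,-153],[0,0,0],1]
    - [[-322,-57,-153],[0,0,0],1]
    - [[-322,-57,-153],[0,0,0],1]
    - [[-322,-57,-153],[0,0,0],1]
    - [[-322,-57,-153],[0,0,0],1]
    - [[-322,-57,-153],[0,0,0],1]
    - [[-322,-57,-153],[0,0,0],1]
    - [[-322,-57,-153],[0,0,0],1]
    - [[-322,-57,-153],[0,0,0],1]

```text
time: 18.6
ee_pos: [0.5138, -0.0418, 0.1679]
ee_rot: [0.579, 0.816, 0.0, -0.0]
wrist_force: [-0.9, 0.5, -0.8]
opening: 0.0333
grip_force: 60.0
```

```bash
python3 - <<'E'
from h import *
o=ctrl.get_obs(); m=ctrl.camera_model("wrist"); p,d=ctrl.read_camera("wrist"); print(o["opening"])
X,v,u=cloud(m,wristT(o,m),d); k=(abs(X[:,2]-.011)<.004)&(abs(X[:,0]-.503)<.08)&(abs(X[:,1]+.013)<.085)
r=cv2.minAreaRect(X[k,:2].astype(np.float32)); print(r,k.sum())
E
python3 go.py .5137 -.0428 .17 19.3 .5137 -.0428 .024 19.3
```

```text
0.03334561210104605
((0.5017226338386536, -0.013637393712997437), (0.08063460886478424, 0.13046157360076904), 19.015335083007812) 4268
t 18.65 q [ 0.1  0.6 -0.1  2.   0.1  0.6  0.2]
[-0.7 -0.3 -2.1] [-0. -0. -0.]
[ -0.8  -0.3 143.9] [-0. -0. -0.]
```

Request:
move_arm:
  increments:
    - [[-1,-2,40],[0,0,0],1]
    - [[-1,-2,80],[0,0,0],1]
    - [[-1,-2,110],[0,0,0],1]
    - [[-1,-2,130],[0,0,0],1]
    - [[-1,-2,140],[0,0,0],1]
    - [[-1,-2,144],[0,0,0],1]
    - [[-1,-2,144],[0,0,0],1]
    - [[-1,-2,144],[0,0,0],1]
    - [[-1,-2,145.5],[0,0,0],1]
    - [[-1,-2,146.5],[0,0,0],1]
    - [[-1,-2,147],[0,0,0],1]
    - [[-1,-2,147],[0,0,0],1]

```text
time: 19.85
ee_pos: [0.5123, -0.0438, 0.021]
ee_rot: [0.579, 0.815, 0.0, 0.0]
wrist_force: [-0.3, -0.0, -1.1]
opening: 0.0334
grip_force: 60.0
```

```bash
python3 go.py .5120 -.0434 .0205 19.3
```

```text
t 19.85 q [ 0.   0.9 -0.1  2.   0.2  0.2  0.1]
[ 0.5 -0.2  0.5] [ 0. -0. -0.]
```

Request:
move_arm:
  increments:
    - [[0,0,0.5],[0,0,0],1]
    - [[0,0,1],[0,0,0],1]
    - [[0,0,1],[0,0,0],1]

```text
time: 20.15
ee_pos: [0.5123, -0.0438, 0.0206]
ee_rot: [0.579, 0.815, 0.0, 0.0]
wrist_force: [-1.8, 0.5, 6.8]
opening: 0.0338
grip_force: 60.8
```

Request:
move_arm:
  increments:
    - [[0,0,0],[0,0,0],0.6]
    - [[0,0,0],[0,0,0],0.45]
    - [[0,0,0],[0,0,0],0.45]
    - [[0,0,-10],[0,0,0],0.45]
    - [[0,0,-40],[0,0,0],0.4]
    - [[0,0,-80],[0,0,0],0.3]
    - [[0,0,-125],[0,0,0],0.3]
    - [[0,0,-125],[0,0,0],0.3]
    - [[0,0,-125],[0,0,0],0.3]

```text
time: 21.05
ee_pos: [0.5129, -0.044, 0.1465]
ee_rot: [0.579, 0.815, 0.001, 0.001]
wrist_force: [0.0, 0.8, -0.1]
opening: 0.0597
grip_force: 0.0
```

```bash
python3 - <<'E'
from h import *
p,d=ctrl.read_camera("side"); m=ctrl.camera_model("side");X,v,u=cloud(m,m["T"],d)
for c in [(.512,-.0434),(.477,.16)]:
    k=(np.hypot(X[:,0]-c[0],X[:,1]-c[1])<.028)&(X[:,2]>.02)&(X[:,2]<.09)
    print(X[k].max(0),X[k].min(0))
E
python3 go.py .477 .16 .145 19 .477 .16 .0155 19
```

```text
[ 0.52666868 -0.02580449  0.07082006] [ 0.49300538 -0.06050752  0.02005998]
[0.4921839  0.17889719 0.06620095] [0.45874541 0.14163818 0.02005606]
t 21.1 q [ 0.1  0.7 -0.1  2.   0.2  0.5  0.2]
[204.1  34.2   0.3] [0.  0.  0.3]
[204.1  34.2 129.8] [0.  0.  0.3]
```

Request:
move_arm:
  increments:
    - [[204,34,0],[0,0,0],0.3]
    - [[204,34,0],[0,0,0],0.3]
    - [[204,34,0],[0,0,0],0.3]
    - [[204,34,0],[0,0,0],0.3]
    - [[204,34,0],[0,0,0],0.3]
    - [[204,34,0],[0,0,0],0.3]
    - [[204,34,0],[0,0,0],0.3]
    - [[204,34,0],[0,0,0],0.3]
    - [[204,34,40],[0,0,0],0.3]
    - [[204,34,80],[0,0,0],0.3]
    - [[204,34,110],[0,0,0],0.3]
    - [[204,34,126],[0,0,0],0.3]
    - [[204,34,130],[0,0,0],0.3]
    - [[204,34,130],[0,0,0],0.3]
    - [[204,34,130],[0,0,0],0.6]
    - [[204,34,130],[0,0,0],1]
    - [[204,34,130],[0,0,0],1]
    - [[204,34,130],[0,0,0],1]
    - [[204,34,130],[0,0,0],1]
    - [[204,34,130],[0,0,0],1]

```text
time: 23.1
ee_pos: [0.4779, 0.1598, 0.0163]
ee_rot: [0.579, 0.815, 0.001, 0.001]
wrist_force: [-0.7, -1.4, 7.0]
opening: 0.0337
grip_force: 59.8
```

```bash
python3 go.py .477 .16 .17 19 .4914 .0162 .17 19 .4914 .0162 .024 19
```

```text
t 23.1 q [-0.4  0.9 -0.   2.1  0.1  0.2 -0.2]
[   0.4   -0.5 -153.7] [0.1 0.  0.2]
[-140.1  -34.2 -153.7] [0.1 0.  0.2]
[-140.   -34.6   -7.7] [0.1 0.  0.2]
```

Request:
move_arm:
  increments:
    - [[0,0,-10],[0,0,0],1]
    - [[0,0,-50],[0,0,0],1]
    - [[0,0,-100],[0,0,0],1]
    - [[0,0,-150],[0,0,0],1]
    - [[-140,-34.5,-150],[0,0,0],1]
    - [[-140,-34.5,-150],[0,0,0],1]
    - [[-140,-34.5,-150],[0,0,0],1]
    - [[-140,-34.5,-150],[0,0,0],1]
    - [[-140,-34.5,-150],[0,0,0],1]
    - [[-140,-34.5,-150],[0,0,0],1]
    - [[-140,-34.5,-150],[0,0,0],1]
    - [[-140,-34.5,-110],[0,0,0],1]
    - [[-140,-34.5,-70],[0,0,0],1]
    - [[-140,-34.5,-40],[0,0,0],1]
    - [[-140,-34.5,-20],[0,0,0],1]
    - [[-140,-34.5,-11],[0,0,0],1]
    - [[-140,-34.5,-8],[0,0,0],1]
    - [[-140,-34.5,-7],[0,0,0],1]
    - [[-140,-34.5,-6],[0,0,0],1]
    - [[-140,-34.5,-6],[0,0,0],1]

```text
time: 25.1
ee_pos: [0.4913, 0.0165, 0.0217]
ee_rot: [0.579, 0.815, 0.001, 0.001]
wrist_force: [0.6, -0.0, 0.4]
opening: 0.0336
grip_force: 59.9
```

Request:
move_arm:
  increments:
    - [[0,0,0.5],[0,0,0],1]
    - [[0,0,1],[0,0,0],1]
    - [[0,0,1.5],[0,0,0],1]
    - [[0,0,1.5],[0,0,0],1]

```text
time: 25.5
ee_pos: [0.491, 0.0164, 0.0203]
ee_rot: [0.579, 0.815, 0.0, 0.0]
wrist_force: [-0.2, 0.3, 8.8]
opening: 0.034
grip_force: 61.0
```

Request:
move_arm:
  increments:
    - [[0,0,0],[0,0,0],0.6]
    - [[0,0,0],[0,0,0],0.45]
    - [[0,0,0],[0,0,0],0.45]
    - [[0,0,-10],[0,0,0],0.45]
    - [[0,0,-40],[0,0,0],0.4]
    - [[0,0,-80],[0,0,0],0.3]
    - [[0,0,-130],[0,0,0],0]
    - [[0,0,-150],[0,0,0],0]
    - [[0,0,-150],[0,0,0],0]

```text
time: 26.4
ee_pos: [0.4927, 0.0165, 0.1729]
ee_rot: [0.579, 0.815, 0.002, 0.003]
wrist_force: [0.1, -0.9, -0.1]
opening: 0.0855
grip_force: 0.0
```

```bash
python3 go.py .4527 -.2897 .17 -96.2
```

```text
t 26.4 q [-0.1  0.6 -0.1  2.   0.1  0.5  0.1]
[-275.9 -138.6    2.4] [  0.3  -0.3 115.4]
```

Request:
move_arm:
  increments:
    - [[-276,-138.5,2],[0,0,115.3],0]
    - [[-276,-138.5,2],[0,0,115.3],0]
    - [[-276,-138.5,2],[0,0,115.3],0]
    - [[-276,-138.5,2],[0,0,115.3],0]
    - [[-276,-138.5,2],[0,0,115.3],0]
    - [[-276,-138.5,2],[0,0,115.3],0]
    - [[-276,-138.5,2],[0,0,115.3],0]
    - [[-276,-138.5,2],[0,0,115.3],0]
    - [[-276,-138.5,2],[0,0,115.3],0]
    - [[-276,-138.5,2],[0,0,115.3],0]
    - [[-276,-138.5,2],[0,0,115.3],0]
    - [[-276,-138.5,2],[0,0,115.3],0]
    - [[-276,-138.5,2],[0,0,115.3],0]
    - [[-276,-138.5,2],[0,0,115.3],0]
    - [[-276,-138.5,2],[0,0,115.3],0]
    - [[-276,-138.5,2],[0,0,115.3],0]
    - [[-276,-138.5,2],[0,0,115.3],0]
    - [[-276,-138.5,2],[0,0,115.3],0]

```text
time: 28.2
ee_pos: [0.4508, -0.2898, 0.1673]
ee_rot: [0.999, -0.052, -0.0, -0.0]
wrist_force: [0.1, 0.4, -0.0]
opening: 0.0855
grip_force: 0.0
```

```bash
python3 - <<'E'
from h import *
o=ctrl.get_obs(); m=ctrl.camera_model("wrist"); p,d=ctrl.read_camera("wrist"); cv2.imwrite("pics/w3.png",p[:,:,::-1])
X,v,u=cloud(m,wristT(o,m),d); 
for c,h,r in [((.4527,-.2897),.032,.07),((.6003,-.2559),.011,.09)]:
  k=(abs(X[:,2]-h)<.005)&(np.hypot(X[:,0]-c[0],X[:,1]-c[1])<r)
  print(cv2.minAreaRect(X[k,:2].astype(np.float32)),k.sum())
E
python3 go.py .4527 -.2897 .17 -96.2
```

```text
((0.45089104771614075, -0.29048681259155273), (0.055115245282649994, 0.09571561217308044), 84.13360595703125) 10931
((0.5763894319534302, -0.25174352526664734), (0.12707680463790894, 0.04516785219311714), 80.10372924804688) 2185
t 28.25 q [ 0.3  0.7  0.4  1.9 -0.4  0.6 -0.8]
[ 1.8 -0.3 -2.7] [-0.   0.   0.2]
```

View pics/w3.png

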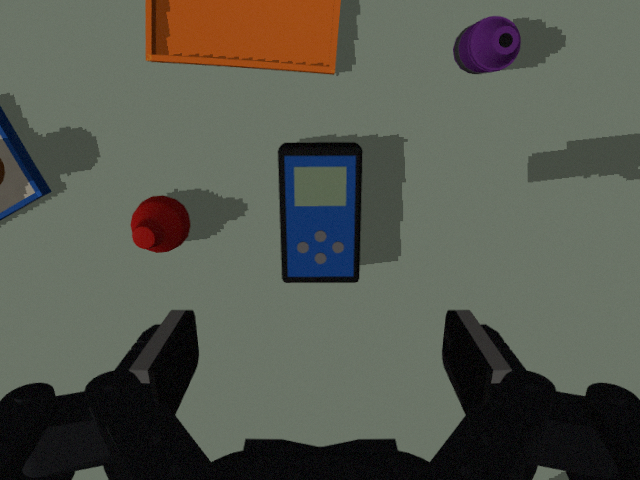

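The wrist view shows the meter centred (320,212) between the fingers with the screen end away from the gripper, bulb clear at (160,223), orange tray at the top.

Request:
move_arm:
  increments:
    - [[0,0.5,40],[0,0,0],0]
    - [[0,0.5,80],[0,0,0],0]
    - [[0,0.5,115],[0,0,0],0]
    - [[0,0.5,140],[0,0,0],0]
    - [[0,0.5,152],[0,0,0],0]
    - [[0,0.5,159],[0,0,0],0]
    - [[0,0.5,160],[0,0,0],0]
    - [[0,0.5,160],[0,0,0],0]
    - [[0,0.5,160],[0,0,0],0.3]
    - [[0,0.5,160],[0,0,0],0.7]
    - [[0,0.5,160],[0,0,0],1]
    - [[0,0.5,160],[0,0,0],1]
    - [[0,0.5,160],[0,0,0],1]
    - [[0,0.5,160],[0,0,0],1]

```text
time: 29.65
ee_pos: [0.4514, -0.2906, 0.0085]
ee_rot: [0.999, -0.053, 0.001, 0.0]
wrist_force: [-0.4, 1.0, 5.6]
opening: 0.0541
grip_force: 64.1
```

```bash
python3 go.py .4509 -.2905 .15 -95.9 .5995 -.256 .15 -10
```

```text
t 29.65 q [ 0.4  1.   0.2  2.  -0.6  0.2 -0.6]
[  -0.3    0.1 -141.6] [ 0.  -0.1 -0.1]
[ 143.8  -49.9 -141.4] [  0.1  -0.  -86. ]
```

Request:
move_arm:
  increments:
    - [[0,0,-10],[0,0,0],1]
    - [[0,0,-50],[0,0,0],1]
    - [[0,0,-95],[0,0,0],1]
    - [[0,0,-141],[0,0,0],1]
    - [[144,-50,-141],[0,0,-86],1]
    - [[144,-50,-141],[0,0,-86],1]
    - [[144,-50,-141],[0,0,-86],1]
    - [[144,-50,-141],[0,0,-86],1]
    - [[144,-50,-141],[0,0,-86],1]
    - [[144,-50,-141],[0,0,-86],1]
    - [[144,-50,-141],[0,0,-86],1]
    - [[144,-50,-141],[0,0,-86],1]
    - [[144,-50,-141],[0,0,-86],1]
    - [[144,-50,-141],[0,0,-86],1]
    - [[144,-50,-141],[0,0,-86],1]
    - [[144,-50,-141],[0,0,-86],1]
    - [[144,-50,-141],[0,0,-86],1]
    - [[144,-50,-141],[0,0,-86],1]

```text
time: 31.45
ee_pos: [0.5993, -0.2557, 0.1484]
ee_rot: [0.767, 0.642, -0.0, -0.0]
wrist_force: [0.3, -0.6, -1.1]
opening: 0.0539
grip_force: 64.0
```

```bash
python3 - <<'E'
from h import *
o=ctrl.get_obs(); m=ctrl.camera_model("wrist"); p,d=ctrl.read_camera("wrist"); cv2.imwrite("pics/w4.png",p[:,:,::-1]); print(o["opening"])
X,v,u=cloud(m,wristT(o,m),d); hsv=cv2.cvtColor(p,cv2.COLOR_RGB2HSV)[v,u]
k=(abs(X[:,2]-.011)<.004)&(np.hypot(X[:,0]-.6,X[:,1]+.256)<.085)&(hsv[:,1]>150)&(hsv[:,0]<20)
print(cv2.minAreaRect(X[k,:2].astype(np.float32)),k.sum())
E
python3 go.py .5995 -.256 .15 -10 .5995 -.256 .016 -10
```

```text
0.05385594720131947
((0.6070511937141418, -0.2136513739824295), (0.0393090657889843, 0.09002048522233963), 79.72474670410156) 1720
t 31.5 q [ 0.3  0.8  0.   1.6 -0.   0.8  0.2]
[-0.3  0.2 -1.6] [-0.   0.  -0.1]
[ -0.3   0.2 132.4] [-0.   0.  -0.1]
```

View pics/w4.png

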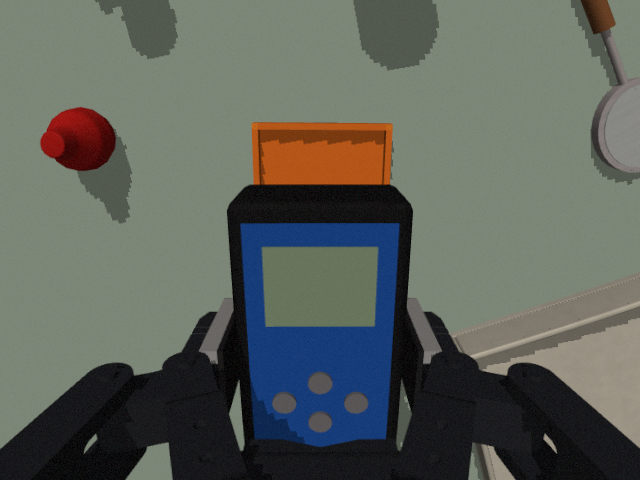

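The wrist view shows the meter held level (320,310) and the tray's far end (322,155) behind it; the far edge gives tray centre (.5993,-.2563), matching.

Request:
move_arm:
  increments:
    - [[-0.5,0,40],[0,0,0],1]
    - [[-0.5,0,80],[0,0,0],1]
    - [[-0.5,0,105],[0,0,0],1]
    - [[-0.5,0,122],[0,0,0],1]
    - [[-0.5,0,130],[0,0,0],1]
    - [[-0.5,0,132],[0,0,0],1]
    - [[-0.5,0,133],[0,0,0],1]
    - [[-0.5,0,134],[0,0,0],1]
    - [[-0.5,0,134],[0,0,0],1]
    - [[-0.5,0,134],[0,0,0],1]

```text
time: 32.5
ee_pos: [0.5997, -0.2564, 0.0151]
ee_rot: [0.766, 0.642, 0.0, 0.0]
wrist_force: [-1.2, 0.1, -1.4]
opening: 0.0535
grip_force: 64.0
```

Request:
move_arm:
  increments:
    - [[0,0,1],[0,0,0],1]
    - [[0,0,2],[0,0,0],1]
    - [[0,0,2.5],[0,0,0],1]
    - [[0,0,2.5],[0,0,0],1]

```text
time: 32.9
ee_pos: [0.5995, -0.2563, 0.0125]
ee_rot: [0.766, 0.643, 0.0, 0.0]
wrist_force: [-1.0, 0.4, 5.1]
opening: 0.0536
grip_force: 64.6
```

Request:
move_arm:
  increments:
    - [[0,0,0],[0,0,0],0.33]
    - [[0,0,0],[0,0,0],0.28]
    - [[0,0,0],[0,0,0],0.25]
    - [[0,0,-5],[0,0,0],0.25]
    - [[0,0,-30],[0,0,0],0.2]
    - [[0,0,-70],[0,0,0],0.2]
    - [[0,0,-115],[0,0,0],0.2]
    - [[0,0,-160],[0,0,0],0.2]
    - [[-150,-100,-180],[0,0,0],0.2]
    - [[-150,-100,-180],[0,0,0],0.2]
    - [[-150,-100,-180],[0,0,0],0.2]
    - [[-150,-100,-180],[0,0,0],0.2]
    - [[-150,-100,-180],[0,0,0],0.2]
    - [[-150,-100,-180],[0,0,0],0.2]
    - [[-150,-100,-180],[0,0,0],0.2]

```text
time: 34.4
ee_pos: [0.476, -0.385, 0.1919]
ee_rot: [0.766, 0.643, 0.001, -0.0]
wrist_force: [-0.1, 1.0, -0.3]
opening: 0.068
grip_force: 0.0
```

```bash
python3 - <<'E'
from h import *
p,d=ctrl.read_camera("scene"); cv2.imwrite("pics/sc9.png",p[:,:,::-1])
p,d=ctrl.read_camera("wrist"); cv2.imwrite("pics/w9.png",p[:,:,::-1])
E
```

```text
(no output)
```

View pics/sc9.png

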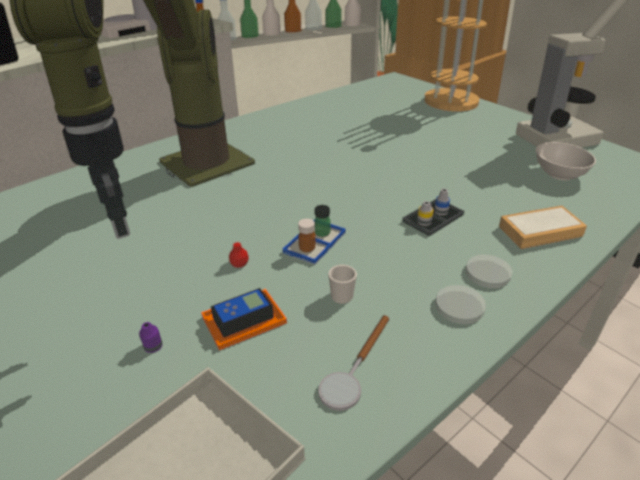

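View pics/w9.png

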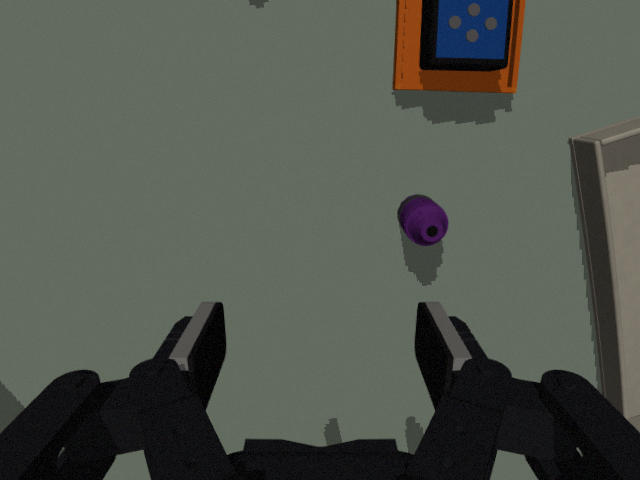

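The scene view shows the objectives upright in the black tray (426,213) and (443,203), and the bottles upright in the white tray (307,236) and (322,220). The meter lies flat in the orange tray (242,312), with cup, bulb and purple part unmoved. The wrist view confirms that the meter is clear of the tray walls.

```bash
python3 -c "
from bench import ctrl
print(ctrl.finish_job())"
```

```text
the job is handed in; nothing more can be done
None
```

The job is handed in: both objectives and both bottles stand upright, one to a bay, in their trays, the meter lies flat and face up in the orange tray, and the cup, bulb and purple look-alike were left alone; it took about 34 of the 112 s.

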